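Stand the leather sample on the display ledge

ROBOT

A 6-joint arm with a two-finger parallel gripper is mounted at the origin on the work surface. World frame = base frame: x ahead of the robot, y to its left, z up, the work surface at z = 0. Lengths are in m, angles in degrees, forces in N, time in s.
With the tool pointing down it reaches from about 0.375 to 0.9 m from the base axis. Payload 3.1 kg.
Tool frame: the origin (TCP) lies on the centre line of the jaws, within the pads' length; the fingertips stand 22 mm ahead of it and the grasp point (between the pads) lies 3 mm ahead of it; z points along the fingers, y is the line along which they close (so a half turn about z gives the same grasp; the last joint's range is limited). The gripper opens to 87 mm and grips with 3 to 60 N. Pads are 19 mm wide; open, the fingers measure 117 mm over their backs; the gripper's body (75 mm by 190 mm) begins 51 mm behind the grasp point.
Start: joints at [-77.206, 30.224, 82.088, -0, 67.689, -10.227], TCP at [0.244, -0.575, 0.217] pointing down, gripper open.
Joint ranges: [-176.69, 176.69], [-43.24, 126.21], [12.49, 139.97], [-82, 262], [0, 151.66], [-163.58, 163.58]. Speed limits (degrees/s): [159.86, 159.86, 180, 180, 180, 180].

INTERFACE

Orientations are given as a 3x3 rotation matrix whose columns are the frame's x, y, z axes.
In Python, from bench import monitor, eyes, job gives the robot as it stands. The module is installed in compiled form; this text tells all that it offers.
- The arm moves only by the tool apply_moves, never from a script. Its argument "targets" is a list that holds one entry, the list of rows, each a list of 5 numbers: the opening, from 0 (shut) to 1 (fully open), then the shift along the tool's x, y, z in mm, then the turn about the tool's z in degrees. A call has 1 to 12 rows; each row is the pose to reach, as a shift and turn from the pose commanded when the call began, along the tool's axes at that moment; what a row does not reach only later rows make up. A row lasts 1/12 s, in which the tool goes at most 41.7 mm and 7.16 degrees, less where a joint would pass 70% of its speed; a pose out of reach is approached as far as the arm can. A call with a gripper value outside its range is refused whole. The fingers move at their own pace and stop on an object; "force" is the grip in N (left out, the last holds). Time passes only in rows, so rows that repeat a pose let the fingers close. It gives the time, the measured TCP pose, the force, the opening and the grip force at its end, in the units of the state.
- monitor.sense(): the state, without advancing time (a new reading comes with each control period).
- eyes.snapshot(name): name is "scene" or "top"; returns a dict with "image" (400x640x3 uint8, blue, green, red), "fovy" (degrees; the focal length in pixels is half the picture's height over the tangent of half this angle, whatever the lens; pixels are square), "cx", "cy" (the principal point, pixels), "k1" (the pictures are not rectified: a ray, as slopes to the right and down, at radius r is drawn at 1 + k1 r^2 times it, then the intrinsics apply), "xyz" and "orientation" of the camera in the world. Camera axes: x right, y down, z forward; pixel columns grow to the right and rows downward; lengths in m; the calibration is good to about 2 mm. A picture is of the moment at which its call begins. There is no depth.
- job.finish_job(): hands the job in; it is judged then, once.
The state is a dict: "t": time; "qpos": joint angles; "qvel": joint speeds; "joint_torque": joint torques, N m; "tcp_pos": TCP position; "orientation": TCP orientation; "force": force on the tool from outside, world axes, zero at the start; "moment": the same for the moment, N m; "opening": finger opening in m; "finger_force": force on a finger pad.
Only numpy, scipy, OpenCV 4.12 (cv2) and the standard library are available. Lean on these libraries where they do the work, as an engineer would, in place of code of your own. Each camera call takes 0.05 s, during which the arm holds its last target. There are 200 camera calls.

TASK

The tan sample board lies face down on the bench. Stand it on the display stand, on one of its short edges, in the gap between the brown and the olive samples (about midway), leaning flat against the metal back bar there, with its coloured face looking out to the open front as theirs do. Push gently: the stand is light and must stay where it is, and so must the two samples, the tin and the spool.

Things in the scene. Friction and masses are not known exactly. Their poses are not given: they have to be found in the camera images.
- sample: The board to stand up: 90 x 66 x 9 mm (own x, y, z), about 70 g, stiff; one side is tan with a pale stitch line, the other pale plywood. It starts lying flat on the bench with the tan side down (z up). Origin = centre of the coloured face, z axis points from the coloured face through to the plain plywood side, x along the 90 mm length.
- sample_face (a point): Centre of the tan face of the sample.
- sample_back (a point): Centre of the plain plywood side of the sample, 9 mm from the tan face.
- stand: Loose dark wood display stand, about 1 kg; it slides on the bench if pushed. Base 160 (x, -90 to 70) x 360 (y) x 12 mm; origin on its underside, below the ledge corner; z up, x from the open front to the back. Two 14 mm cheeks 300 mm apart carry the ledge; between them the space under the ledge is open from the front.
- ledge: White sloping ledge of the stand. Origin: inner corner of ledge top and end backs, mid length, 72 mm above the bench. x into the back, 0.21 rad downhill; y along its 360 mm; z square to its top. Top: plane z = 0, x = -70 to 0 mm, 10 mm thick, no lip. White end backs (|y| over 85 mm) face at x = 0. In the middle (|y| under 75 mm) a metal bar is the back: see ledge_front.
- ledge_front (a point): Middle of the front upper edge of the ledge, 70 mm before the ledge origin. The metal back bar (150 mm long, two rails, z = 0 to 20 and 54 to 70 mm) is adjustable: its upright face, square to the ledge top, is locked anywhere from 0 to 16 mm forward of the ledge origin (towards this edge); the setting is not reported, so find it by touch or sight.
- brown_sample: Neighbour standing on the ledge, leaning on the back, dark brown face out, loose. 90 x 66 x 9 mm (own x, y, z), about 70 g. Its centre is about 130 mm from the ledge's middle, on either side. Origin = centre of the coloured face, z axis points from the coloured face through to the plain plywood side, x along the 90 mm length.
- olive_sample: The other standing neighbour, olive green face out, on the other side of the gap; otherwise the same as the brown one.
- tin: Closed brass-coloured round wax tin, 70 mm diameter, 38 mm high, standing on the bench; origin at the centre of its underside. Leave alone.
- spool: Green thread spool, 40 mm diameter, 50 mm high, standing on the bench; origin at the centre of its underside. Leave alone.
Things that resemble listed ones, but are neither listed nor needed, are in the scene too. Leave any blue or purple look-alike of the sample alone.

How it is judged:
By the outcome, as a careful person would: the job done as asked, in the order asked, and still so for the second after the job is handed in, with the robot touching nothing.
It also fails if it takes over 69 s, if anything falls off the work surface, if the arm or the gripper's body presses on something with over 40 N, if the wrist force passes 120 N, or if a joint passes its speed limit or range.

## Working session

There is one attempt and no reset: what is moved stays moved. The work goes in short steps, Python scripts to look and compute and a tool call to move; the robot and the scene stay as the last step left them, time stands still between calls to the robot, and variables do not carry over. Pictures are saved under pics/ and viewed, at most 10 in all, crops included, and the job is handed in when it is done.

Besides the shell and the picture viewer there is one more tool, called as a command line: name --argument value ..., lists and objects as JSON in quotes. apply_moves: Moves the arm, as the interface text tells. Its arguments: {"type":"object","properties":{"targets":{"type":"array","items":{"type":"array","items":{"type":"array","items":{"type":"number"}}}},"force":{"type":"number"}},"required":["targets"]}

```bash
mkdir -p pics; cat > h.py <<'E'
import numpy as np,cv2
from bench import monitor,eyes,job
def K(s):
    f=200/np.tan(np.radians(s["fovy"])/2)
    return f,s["cx"],s["cy"],s["k1"]
def ray(s,u,v):
    f,cx,cy,k=K(s)
    p=cv2.undistortPoints(np.array([[[u,v]]],float),np.array([[f,0,cx],[0,f,cy],[0,0,1]]),np.array([k,0,0,0.]))[0,0]
    d=np.array(s["orientation"])@np.array([p[0],p[1],1]); return np.array(s["xyz"]),d/np.linalg.norm(d)
def onz(s,u,v,z):
    o,d=ray(s,u,v); return o+d*(z-o[2])/d[2]
def proj(s,P):
    R=np.array(s["orientation"]);c=(np.array(P)-np.array(s["xyz"]))@R
    f,cx,cy,k=K(s);q=c[...,:2]/c[...,2:];r=(q**2).sum(-1,keepdims=True)
    return q*(1+k*r)*f+[cx,cy]
def tri(s1,p1,s2,p2):
    o1,d1=ray(s1,*p1);o2,d2=ray(s2,*p2)
    t=np.linalg.lstsq(np.array([d1,-d2]).T,o2-o1,rcond=None)[0]
    a=o1+t[0]*d1;b=o2+t[1]*d2
    return (a+b)/2,np.linalg.norm(a-b)
E
python3 - <<'E'
from h import *
import pickle
for n in("scene","top"):
    s=eyes.snapshot(n);cv2.imwrite(f"pics/{n}0.png",s["image"]);pickle.dump(s,open(n+"0.pkl","wb"))
    print(n,s["fovy"],s["cx"],s["cy"],s["k1"],s["xyz"],np.round(s["orientation"],3).tolist())
s=monitor.sense();print(s)
E
```

```text
scene 53.80551561596944 321.79787926664886 201.55876366702896 -0.05355107980668515 [1.03371241 0.21772803 0.96398663] [[-0.393, 0.768, -0.505], [0.92, 0.334, -0.207], [0.01, -0.546, -0.838]]
top 44.218674124921016 327.7295440524491 199.89909588463038 0.031784677954041454 [0.39786113 0.01874189 1.15709727] [[0.019, -0.99, 0.139], [-0.999, -0.022, -0.023], [0.026, -0.138, -0.99]]
{'t': 0.1, 'qpos': array([-7.72067484e+01,  3.02748340e+01,  8.21486786e+01, -1.74947666e-03,
        6.76906530e+01, -1.02256859e+01]), 'qvel': array([ 0.09435192, -0.13488314, -0.13638644, -0.00818584,  0.01883059,
        0.03310663]), 'joint_torque': array([-3.67733410e-04, -4.40985703e+01, -1.77150214e+01,  6.34072674e-02,
        5.33514738e-02, -4.84144573e-05]), 'tcp_pos': array([ 0.24428027, -0.5745509 ,  0.21625874]), 'orientation': array([[ 9.20371190e-01,  3.91045588e-01, -4.68768049e-04],
       [ 3.91045733e-01, -9.20369210e-01,  1.93684440e-03],
       [ 3.25954778e-04, -1.96592553e-03, -9.99998014e-01]]), 'force': array([ 0.09481585,  0.48843351, -0.64809859]), 'moment': array([ 0.01391484, -0.02047905, -0.03843058]), 'finger_force': 0.0, 'opening': 0.08646170345221289}
```

View pics/scene0.png

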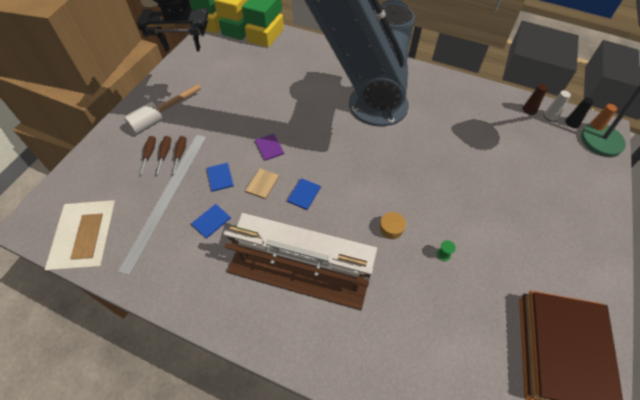

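View pics/top0.png

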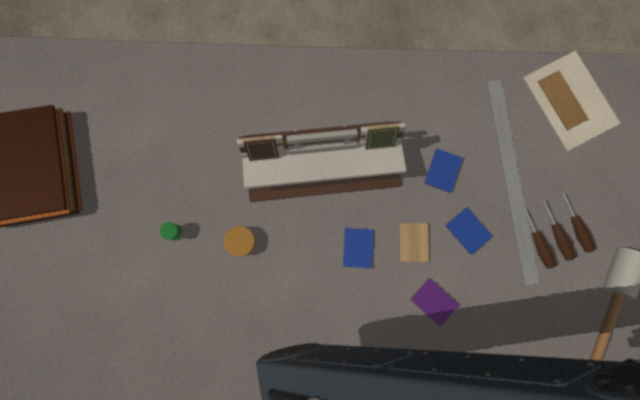

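The scene shows the stand with its open front facing the robot. Brown is at top(262,148) and olive at top(382,137).

Candidates for the sample:
- pale plywood board: top(414,242), scene(262,183)
- blue boards: top(359,248), (444,170) and (469,230)
- purple board: top(435,302)
- brown rectangle on paper: top(563,100)

I choose the pale plywood one at (414,242) and will check it in a close crop.

```bash
python3 - <<'E'
from h import *
import pickle
s=pickle.load(open("top0.pkl","rb"));c=pickle.load(open("scene0.pkl","rb"))
im=s["image"];a=cv2.resize(im[105:275,225:485],None,fx=3,fy=3,interpolation=cv2.INTER_CUBIC)
cv2.imwrite("pics/c1.png",a)
cv2.imwrite("pics/c2.png",cv2.resize(c["image"][160:310,200:420],None,fx=3.6,fy=3.6,interpolation=cv2.INTER_CUBIC))
for nm,S,(u,v) in(("top",s,(414,242)),("scene",c,(262,183))):
    hsv=cv2.cvtColor(S["image"],cv2.COLOR_BGR2HSV)
    print(hsv[v,u])
    m=cv2.inRange(hsv,(8,70,110),(25,200,255))
    n,l,st,ce=cv2.connectedComponentsWithStats(m)
    k=l[v,u];cn=cv2.findContours((l==k).astype(np.uint8),0,1)[0][0]
    print(nm,st[k],ce[k]); r=cv2.minAreaRect(cn)
    z=0.009
    w=np.array([onz(S,float(p[0][0]),float(p[0][1]),z)[:2]*1000 for p in cn],np.float32)
    print(cv2.minAreaRect(w),cv2.boxPoints(cv2.minAreaRect(w)).round(0).tolist(),onz(S,*ce[k],z))
# tin,spool
E
```

```text
[ 18 102 145]
top [ 399  223   30   39 1154] [413.37435009 242.09185442]
((464.5486755371094, -209.88710021972656), (68.08426666259766, 90.0011978149414), 89.88726043701172) [[419.0, -244.0], [509.0, -244.0], [510.0, -176.0], [420.0, -176.0]] [ 0.46405368 -0.20949666  0.009     ]
[ 18 103 181]
scene [245 169  34  30 600] [261.92833333 183.125     ]
((466.94244384765625, -208.40936279296875), (93.20071411132812, 71.00447082519531), 0.3048781454563141) [[420.0, -173.0], [421.0, -244.0], [514.0, -244.0], [513.0, -173.0]] [ 0.4683947  -0.20800018  0.009     ]
```

View pics/c1.png

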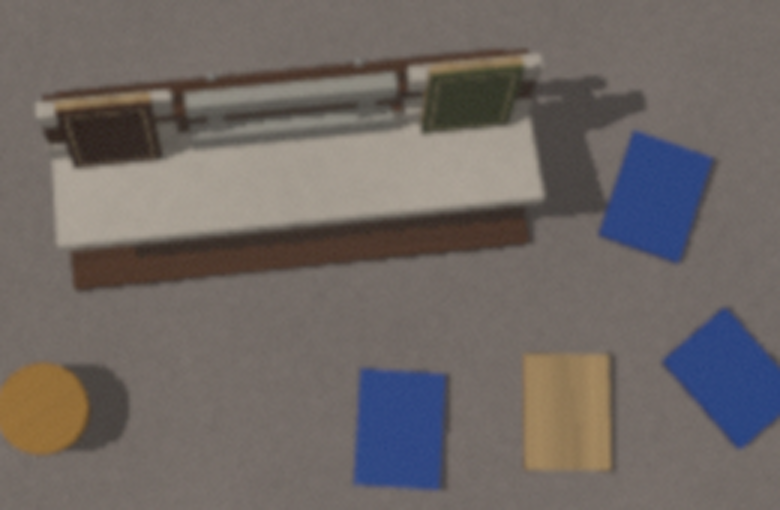

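View pics/c2.png

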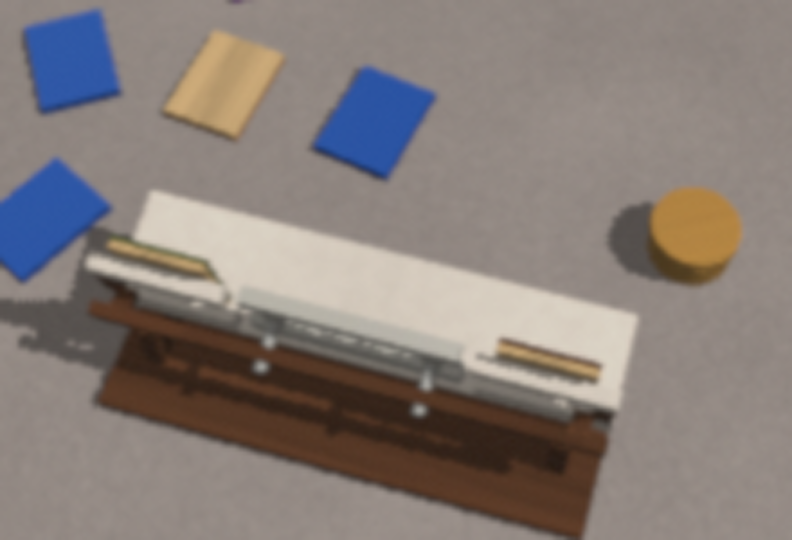

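The crops confirm the choice: plain plywood, no tan face visible. The ledge front corners are at crop1 (57,243) and (544,198), and at crop2 (637,315) and (152,192). Next I measure the stand.

```bash
cat > st.py <<'E'
from h import *
import pickle
s=pickle.load(open("top0.pkl","rb"));c=pickle.load(open("scene0.pkl","rb"))
T=lambda x,y:(225+(x+.5)/3-.5,105+(y+.5)/3-.5)
S=lambda x,y:(200+(x+.5)/3.6-.5,160+(y+.5)/3.6-.5)
E
python3 - <<'E'
from st import *
L=tri(s,T(58,245),c,S(637,315));R=tri(s,T(543,199),c,S(152,192))
print("tri",L,R,np.linalg.norm(L[0]-R[0]))
zf=.0866
l=(onz(s,*T(58,245),zf)+onz(c,*S(637,315),zf))/2;r=(onz(s,*T(543,199),zf)+onz(c,*S(152,192),zf))/2
for q in(onz(s,*T(58,245),zf),onz(c,*S(637,315),zf),onz(s,*T(543,199),zf),onz(c,*S(152,192),zf)):print(q)
y=(l-r);print("len",np.linalg.norm(y));y/=np.linalg.norm(y);x=np.array([y[1],-y[0],0])
m=(l+r)/2;o=m+x*.07*np.cos(.21);print("yaw",np.degrees(np.arctan2(x[1],x[0])),"front",m,"origin xy",o)
b=[onz(s,*T(76,289),.006),onz(s,*T(528,244),.006)]
print("base front",b,np.linalg.norm(b[0]-b[1]),"expected mid",o-.09*x,"got",(b[0]+b[1])/2)
# bar: top front edge z=70 along ledge normal at forward offset d: project for d options
ca,sa=np.cos(.21),np.sin(.21);X=x*ca+np.array([0,0,-sa]);Z=x*sa+np.array([0,0,ca])
O=np.array([o[0],o[1],.072])
np.savez("stand.npz",O=O,X=X,y=y,Z=Z,x=x)
inv=lambda p:np.round([(p[0]-225+.5)*3-.5,(p[1]-105+.5)*3-.5],1)
invs=lambda p:np.round([(p[0]-200+.5)*3.6-.5,(p[1]-160+.5)*3.6-.5],1)
for d in(0,8,16):
  for z in(0,20,54,70):
    P=[O-X*d/1000+Z*z/1000+y*k for k in(.075,-.075)]
    print(d,z,[inv(proj(s,p)) for p in P],[invs(proj(c,p)) for p in P])
for nm,k in(("brownback",.085),("olive",-.085)):
  P=O+Z*.07+y*k;print(nm,inv(proj(s,P)),invs(proj(c,P)))
E
```

```text
tri (array([0.57411074, 0.17833704, 0.08630545]), np.float64(0.00020197298205407033)) (array([ 0.61785517, -0.17867877,  0.08173023]), np.float64(6.799260171280942e-05)) 0.35971487882634157
[0.57403662 0.17839131 0.0866    ]
[0.57429746 0.17825401 0.0866    ]
[ 0.61684525 -0.17775269  0.0866    ]
[ 0.62015878 -0.17652491  0.0866    ]
len 0.35821563579621646
yaw 7.109508919847409 front [5.96334528e-01 5.91931631e-04 8.66000000e-02] origin xy [0.66427031 0.00906523 0.0866    ]
base front [array([0.55272717, 0.17492599, 0.006     ]), array([ 0.59672453, -0.18052682,  0.006     ])] 0.3581654223734417 expected mid [ 0.57496229 -0.00207372  0.0866    ] got [ 0.57472585 -0.00280042  0.006     ]
0 0 [array([192.4, 144.7]), array([390.7, 125.5])] [array([464.4, 372.8]), array([257.1, 317.1])]
0 20 [array([190.5, 133. ]), array([392.2, 113.5])] [array([463.5, 366.2]), array([252.2, 309.6])]
0 54 [array([187. , 112.2]), array([394.9,  92.3])] [array([461.8, 354.4]), array([243.4, 296.1])]
0 70 [array([185.3, 102. ]), array([396.2,  81.8])] [array([460.9, 348.5]), array([239.1, 289.4])]
8 0 [arr
[... 153 characters left out ...]
.7, 354.9]), array([255.9, 298.6])]
8 54 [array([187.9, 122.2]), array([396.3, 102.2])] [array([465.1, 342.7]), array([247.2, 284.8])]
8 70 [array([186.2, 112.1]), array([397.6,  91.8])] [array([464.3, 336.7]), array([243., 278.])]
16 0 [array([194.2, 164.1]), array([393.4, 144.7])] [array([470.6, 350.6]), array([264.3, 295.7])]
16 20 [array([192.2, 152.7]), array([395., 133.])] [array([469.8, 343.6]), array([259.5, 287.8])]
16 54 [array([188.8, 132.3]), array([397.7, 112.2])] [array([468.3, 331.1]), array([251. , 273.6])]
16 70 [array([187.1, 122.3]), array([399.1, 101.9])] [array([467.6, 324.9]), array([246.8, 266.7])]
brownback [171.2 103.3] [476.1 352.5]
olive [410.2  80.4] [224.7 285.6]
```

Stand fitted: yaw 7.1°, ledge origin (0.664, 0.009), edge length 358 mm against 360, and the base agrees. The board is centred at (0.466, -0.209) with yaw 0. I'll move above its robot-side end.

apply_moves --targets '[[[1, 309, -265, 120, 23], [1, 309, -265, 120, 23], [1, 309, -265, 120, 23], [1, 309, -265, 120, 23], [1, 309, -265, 120, 23], [1, 309, -265, 120, 23], [1, 309, -265, 120, 23], [1, 309, -265, 120, 23], [1, 309, -265, 120, 23], [1, 309, -265, 120, 23], [1, 309, -265, 120, 23], [1, 309, -265, 120, 23]]]' --force 3

```text
t: 1.1
tcp_pos: [0.4249, -0.2072, 0.0962]
orientation: [[1.0, 0.005, -0.003], [0.005, -1.0, 0.002], [-0.003, -0.003, -1.0]]
force: [-0.0, -0.4, -0.4]
opening: 0.0873
finger_force: 0.0
```

```bash
python3 - <<'E'
from st import *
g=cv2.cvtColor(s["image"],cv2.COLOR_BGR2GRAY)
d=np.load("stand.npz");O,X,y,Z=d["O"],d["X"],d["y"],d["Z"]
# profile along ledge plane in x at several y, top view; map of ledge-plane coordinate (z=0)
for xs in range(-30,14,2):
    P=np.array([O+X*xs/1000+y*k for k in np.linspace(-.05,.05,41)])
    p=proj(s,P).astype(np.float32);v=cv2.remap(g,p[:,:1],p[:,1:],1)
    print(xs,round(float(v.mean()),1),end="; ")
E
```

```text
-30 156.1; -28 156.0; -26 156.0; -24 156.2; -22 156.5; -20 156.5; -18 156.7; -16 156.8; -14 156.8; -12 156.7; -10 156.3; -8 153.1; -6 142.7; -4 124.2; -2 105.1; 0 95.8; 2 96.9; 4 107.0; 6 120.3; 8 129.9; 10 129.5; 12 119.2;
```

apply_moves --targets '[[[1, 0, 2, 35, 0], [1, 0, 2, 60, 0], [1, 0, 2, 71, 0], [1, 0, 2, 71, 0], [0.6, 0, 2, 71, 0], [0.6, 0, 2, 71, 0], [0.6, 0, 2, 71, 0], [0.6, 0, 2, 71, 0], [0.6, 0, 2, 71, 0], [0.6, 0, 2, 71, 0], [0.6, 0, 2, 71, 0], [0.6, 0, 2, 71, 0]]]' --force 3

```text
t: 2.1
tcp_pos: [0.4253, -0.2124, 0.0264]
orientation: [[1.0, 0.001, 0.0], [0.001, -1.0, -0.0], [0.0, 0.0, -1.0]]
force: [-0.2, 0.3, 0.4]
opening: 0.0529
finger_force: 0.0
```

```bash
python3 - <<'E'
from h import *
import pickle
a=eyes.snapshot("top");b=eyes.snapshot("scene")
pickle.dump((a,b),open("1.pkl","wb"))
A=cv2.resize(a["image"][195:315,350:490],None,fx=3.4,fy=3.4,interpolation=2);B=cv2.resize(b["image"][120:240,200:330],None,fx=3.4,fy=3.4,interpolation=2)
cv2.imwrite("pics/d1.png",cv2.resize(np.hstack([A,B]),(800,360)))
E
```

```text
(no output)
```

View pics/d1.png

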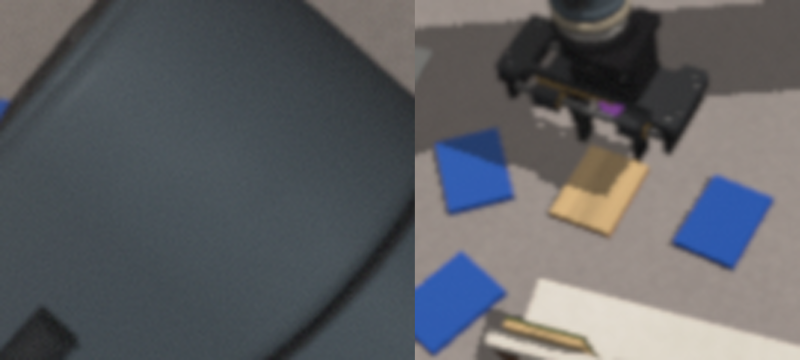

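Scene crop: the fingers closed at the board's near end without holding it. I'll check whether the board moved.

```bash
python3 - <<'E'
from h import *
import pickle
_,b=pickle.load(open("1.pkl","rb"));c=pickle.load(open("scene0.pkl","rb"))
for S in(c,b):
    hsv=cv2.cvtColor(S["image"],cv2.COLOR_BGR2HSV)
    m=cv2.inRange(hsv,(8,70,60),(25,220,255));l=cv2.connectedComponents(m)[1]
    k=l[187,258];cn=cv2.findContours((l==k).astype(np.uint8),0,1)[0][0]
    w=np.array([onz(S,float(p[0][0]),float(p[0][1]),.009)[:2]*1000 for p in cn],np.float32)
    print(cv2.boxPoints(cv2.minAreaRect(w)).round(0).tolist(),w.max(0),w.min(0))
E
```

```text
[[420.0, -173.0], [421.0, -245.0], [514.0, -244.0], [514.0, -172.0]] [ 514.3424  -172.71208] [ 420.25485 -243.7608 ]
[[419.0, -174.0], [420.0, -245.0], [515.0, -243.0], [514.0, -173.0]] [ 514.3424  -172.71208] [ 419.0455 -243.7608]
```

```bash
python3 - <<'E'
from h import *
import pickle
_,b=pickle.load(open("1.pkl","rb"))
print(monitor.sense()["tcp_pos"],monitor.sense()["opening"])
for z in(0,.004,.01,.02): print(z,onz(b,276.7,172.3,z))
for P in([.4253,-.186,.0044],[.4348,-.186,.0044],[.4253,-.2124+.044,.0044]):print(proj(b,np.array(P)))
E
```

```text
[ 0.42526291 -0.21239471  0.02621719] 0.052487373071073394
0 [ 0.40877021 -0.18963921  0.        ]
0.004 [ 0.41136337 -0.18794887  0.004     ]
0.01 [ 0.41525311 -0.18541335  0.01      ]
0.02 [ 0.421736   -0.18118749  0.02      ]
[275.19321036 175.78010812]
[273.77081258 178.09139198]
[280.39258287 177.63903033]
```

apply_moves --targets '[[[1, 0, 0, 0, 0], [1, 0, 0, 0, 0], [1, 0, 0, 0, 0], [1, 0, 0, 0, 0], [1, 0, 0, 0, 0], [1, 6, -2, 0, 0], [1, 6, -2, 1, 0], [1, 6, -2, 2, 0], [1, 6, -2, 3, 0], [1, 6, -2, 3, 0]]]' --force 3

```text
t: 3.03
tcp_pos: [0.431, -0.2103, 0.0229]
orientation: [[1.0, 0.001, -0.0], [0.001, -1.0, 0.0], [-0.0, -0.0, -1.0]]
force: [1.1, 0.7, -1.0]
opening: 0.0866
finger_force: 0.0
```

apply_moves --targets '[[[0.7, 0, 0, 0, 0], [0.7, 0, 0, 0, 0], [0.7, 0, 0, 0, 0], [0.7, 0, 0, 0, 0], [0.7, 0, 0, 0, 0], [0.7, 0, 0, 0, 0], [0.7, 0, 0, 0, 0], [0.7, 0, 0, 0, 0]]]' --force 3

```text
t: 3.7
tcp_pos: [0.4312, -0.2105, 0.0232]
orientation: [[1.0, 0.0, -0.0], [0.0, -1.0, 0.0], [-0.0, -0.0, -1.0]]
force: [-0.3, 0.0, 0.5]
opening: 0.0615
finger_force: 0.0
```

```bash
python3 - <<'E'
from h import *
import pickle
b=eyes.snapshot("scene");pickle.dump(b,open("2.pkl","wb"))
cv2.imwrite("pics/d2.png",cv2.resize(b["image"][130:220,220:320],None,fx=6,fy=6,interpolation=2))
S=b
hsv=cv2.cvtColor(S["image"],cv2.COLOR_BGR2HSV)
m=cv2.inRange(hsv,(8,70,60),(25,220,255));l=cv2.connectedComponents(m)[1]
k=l[187,258];cn=cv2.findContours((l==k).astype(np.uint8),0,1)[0][0]
w=np.array([onz(S,float(p[0][0]),float(p[0][1]),.009)[:2]*1000 for p in cn],np.float32)
print(cv2.boxPoints(cv2.minAreaRect(w)).round(0).tolist(),w.max(0),w.min(0))
E
```

```text
[[420.0, -174.0], [421.0, -244.0], [515.0, -243.0], [514.0, -173.0]] [ 514.3424  -172.71208] [ 420.48627 -243.63593]
```

View pics/d2.png

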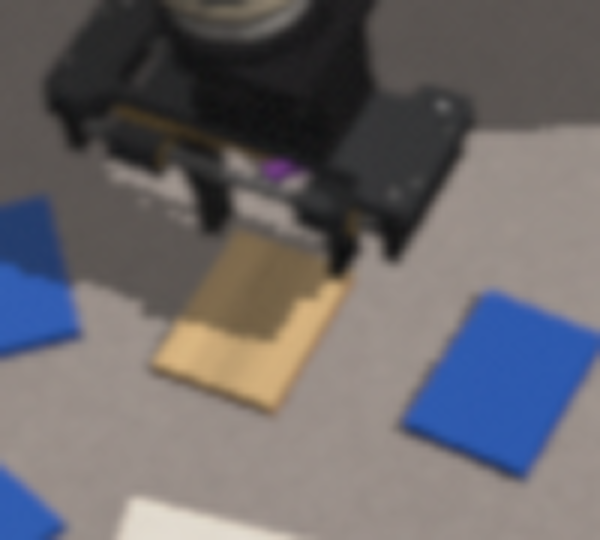

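apply_moves --targets '[[[1, 0, 0, 0, 0], [1, 0, 0, 0, 0], [1, 0, 0, 0, 0], [1, 0, 0, 0, 0], [1, 0, 0, 1, 0], [1, 0, 0, 2, 0], [1, 0, 0, 3, 0], [1, 0, 0, 4, 0]]]'

```text
t: 4.42
tcp_pos: [0.4312, -0.2104, 0.019]
orientation: [[1.0, 0.0, -0.0], [0.0, -1.0, 0.0], [-0.0, -0.0, -1.0]]
force: [0.2, -0.5, 0.4]
opening: 0.0867
finger_force: 0.0
```

TCP z is 0.019 and there is still no bench contact, so the real fingertip offset is smaller than stated. I'll keep feeling downwards.

apply_moves --targets '[[[1, 0, 0, 1, 0], [1, 0, 0, 2, 0], [1, 0, 0, 2, 0]]]'

```text
t: 4.67
tcp_pos: [0.4311, -0.2104, 0.0169]
orientation: [[1.0, 0.0, -0.0], [0.0, -1.0, 0.0], [-0.0, -0.0, -1.0]]
force: [-0.5, -0.8, -0.4]
opening: 0.0869
finger_force: 0.0
```

apply_moves --targets '[[[1, 0, 0, 1, 0], [1, 0, 0, 2, 0], [1, 0, 0, 2, 0]]]'

```text
t: 4.92
tcp_pos: [0.4311, -0.2104, 0.015]
orientation: [[1.0, 0.0, -0.0], [0.0, -1.0, 0.0], [-0.0, -0.0, -1.0]]
force: [-0.0, 0.1, 0.3]
opening: 0.0868
finger_force: 0.0
```

apply_moves --targets '[[[1, 0, 0, 1, 0], [1, 0, 0, 2, 0], [1, 0, 0, 2, 0]]]'

```text
t: 5.17
tcp_pos: [0.4311, -0.2104, 0.013]
orientation: [[1.0, 0.0, -0.0], [0.0, -1.0, 0.0], [-0.0, -0.0, -1.0]]
force: [0.2, -1.1, 0.0]
opening: 0.0868
finger_force: 0.0
```

apply_moves --targets '[[[0.7, 0, 0, 0, 0], [0.7, 0, 0, 0, 0], [0.7, 0, 0, 0, 0], [0.7, 0, 0, 0, 0], [0.7, 0, 0, 0, 0], [0.7, 0, 0, 0, 0], [0.7, 0, 0, 0, 0], [0.7, 0, 0, 0, 0]]]' --force 3

```text
t: 5.83
tcp_pos: [0.4312, -0.2104, 0.0132]
orientation: [[1.0, 0.0, -0.0], [0.0, -1.0, 0.0], [-0.0, -0.0, -1.0]]
force: [-0.0, 0.8, 0.4]
opening: 0.061
finger_force: 0.0
```

```bash
python3 - <<'E'
from h import *
import pickle
b=eyes.snapshot("scene");pickle.dump(b,open("3.pkl","wb"))
cv2.imwrite("pics/d3.png",cv2.resize(b["image"][130:220,220:320],None,fx=6,fy=6,interpolation=2))
R=np.array([[.4217,-.2105+k*.031,z] for k in(-1,1) for z in(-.009,0,.005,.01)]);print(((proj(b,R)-[220,130]+.5)*6).round(0).tolist())
E
```

```text
[[244.0, 254.0], [242.0, 243.0], [240.0, 237.0], [239.0, 231.0], [351.0, 292.0], [350.0, 282.0], [349.0, 276.0], [348.0, 270.0]]
```

View pics/d3.png

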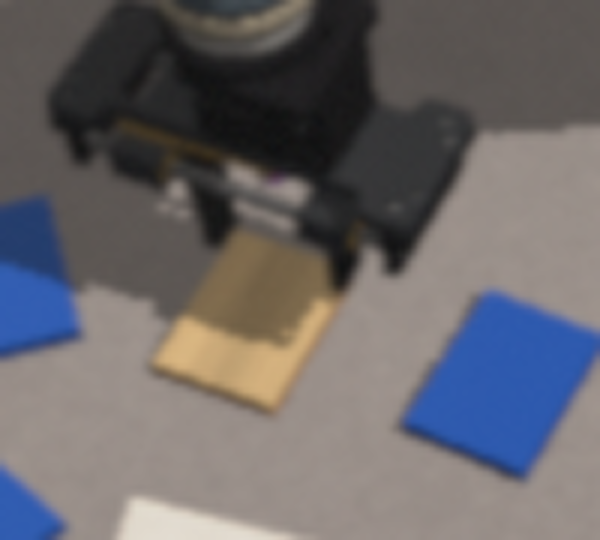

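The fingertips now appear in crop (215,245) and (340,290). By projection they are still about 15 mm above the bench, so I'll open and feel further down.

apply_moves --targets '[[[1, 0, 0, 0, 0], [1, 0, 0, 0, 0], [1, 0, 0, 0, 0], [1, 0, 0, 0, 0], [1, 0, 0, 1, 0], [1, 0, 0, 2, 0], [1, 0, 0, 3, 0], [1, 0, 0, 4, 0], [1, 0, 0, 4, 0]]]'

```text
t: 6.63
tcp_pos: [0.4311, -0.2103, 0.0089]
orientation: [[1.0, 0.0, -0.0], [0.0, -1.0, 0.0], [-0.0, -0.0, -1.0]]
force: [-0.8, -1.0, -0.2]
opening: 0.0865
finger_force: 0.0
```

apply_moves --targets '[[[1, 0, 0, 1, 0], [1, 0, 0, 2, 0], [1, 0, 0, 3, 0], [1, 0, 0, 3, 0]]]'

```text
t: 6.97
tcp_pos: [0.4311, -0.2104, 0.006]
orientation: [[1.0, 0.0, -0.0], [0.0, -1.0, 0.0], [-0.0, -0.0, -1.0]]
force: [0.1, -0.5, 0.4]
opening: 0.0867
finger_force: 0.0
```

apply_moves --targets '[[[0.7, 0, 0, 0, 0], [0.7, 0, 0, 0, 0], [0.7, 0, 0, 0, 0], [0.7, 0, 0, 0, 0], [0.7, 0, 0, 0, 0], [0.7, 0, 0, 0, 0], [0.7, 0, 0, 0, 0], [0.7, 0, 0, 0, 0]]]' --force 3

```text
t: 7.63
tcp_pos: [0.4312, -0.2104, 0.0062]
orientation: [[1.0, 0.0, -0.0], [0.0, -1.0, 0.0], [-0.0, -0.0, -1.0]]
force: [0.8, 0.4, -1.0]
opening: 0.0611
finger_force: 0.0
```

apply_moves --targets '[[[1, 0, 0, 0, 0], [1, 0, 0, 0, 0], [1, 0, 0, 0, 0], [1, 0, 0, 0, 0], [1, 0, 0, 1, 0], [1, 0, 0, 2, 0], [1, 0, 0, 3, 0], [1, 0, 0, 3, 0]]]'

```text
t: 8.3
tcp_pos: [0.4311, -0.2104, 0.0029]
orientation: [[1.0, 0.0, -0.0], [0.0, -1.0, 0.0], [-0.0, -0.0, -1.0]]
force: [0.9, 0.1, 0.8]
opening: 0.0867
finger_force: 0.0
```

apply_moves --targets '[[[1, 0, 0, 1, 0], [1, 0, 0, 2, 0], [1, 0, 0, 3, 0], [1, 0, 0, 3, 0]]]'

```text
t: 8.63
tcp_pos: [0.4311, -0.2104, -0.0]
orientation: [[1.0, 0.0, -0.0], [0.0, -1.0, 0.0], [-0.0, -0.0, -1.0]]
force: [0.2, -0.1, -0.1]
opening: 0.087
finger_force: 0.0
```

apply_moves --targets '[[[0.7, 0, 0, 0, 0], [0.7, 0, 0, 0, 0], [0.7, 0, 0, 0, 0], [0.7, 0, 0, 0, 0], [0.7, 0, 0, 0, 0], [0.7, 0, 0, 0, 0], [0.7, 0, 0, 0, 0], [0.7, 0, 0, 0, 0]]]' --force 3

```text
t: 9.3
tcp_pos: [0.4312, -0.2105, 0.0002]
orientation: [[1.0, 0.0, 0.0], [0.0, -1.0, -0.0], [0.0, 0.0, -1.0]]
force: [0.0, 0.3, 0.4]
opening: 0.0661
finger_force: 3.0
```

The board is gripped: opening 66.1 mm, finger force 3 N. So the actual tip height is about the reported z plus 6 mm, a reading bias of about +28 mm. Now I lift gently at 3 N so the board can swing.

apply_moves --targets '[[[0.7, 0, 0, -5, 0], [0.7, 0, 0, -12, 0], [0.7, 0, 0, -20, 0], [0.7, 0, 0, -30, 0], [0.7, 0, 0, -40, 0], [0.7, 0, 0, -55, 0], [0.7, 0, 0, -70, 0], [0.7, 0, 0, -85, 0], [0.7, 0, 0, -100, 0], [0.7, 0, 0, -110, 0], [0.7, 0, 0, -110, 0]]]' --force 3

```text
t: 10.22
tcp_pos: [0.4325, -0.2113, 0.113]
orientation: [[1.0, 0.001, 0.004], [0.001, -1.0, -0.004], [0.004, 0.004, -1.0]]
force: [0.1, -0.5, -1.3]
opening: 0.0663
finger_force: 3.0
```

```bash
python3 - <<'E'
from h import *
import pickle
b=eyes.snapshot("scene");pickle.dump(b,open("4.pkl","wb"))
cv2.imwrite("pics/d4.png",cv2.resize(b["image"][90:230,190:340],None,fx=4,fy=4,interpolation=2))
print(monitor.sense()["opening"],monitor.sense()["finger_force"])
E
```

```text
0.06571382246650967 2.9999638348817825
```

View pics/d4.png

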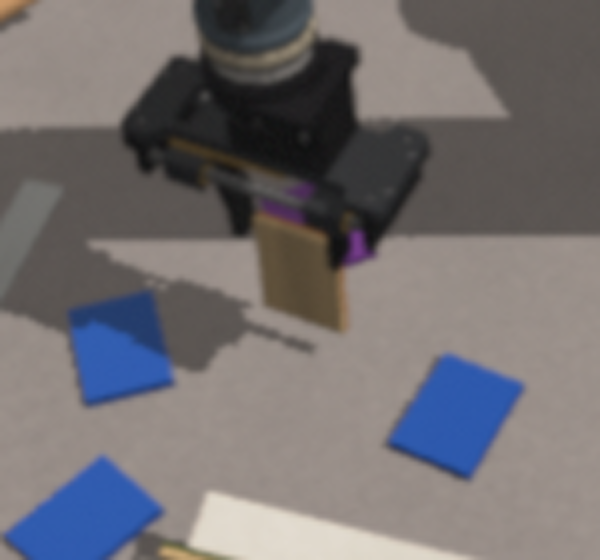

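The board has swung down and hangs from the pads, plywood side facing the stand. Its bottom corners are at crop (268,305) and (345,330). I'll measure its tilt.

```bash
python3 - <<'E'
from h import *
import pickle
b=pickle.load(open("4.pkl","rb"));print(monitor.sense()["tcp_pos"])
for (u,v),y in(((268,305),-.2443),((345,330),-.1783),((257,213),-.2443)):
    o,d=ray(b,190+(u+.5)/4-.5,90+(v+.5)/4-.5);print(o+d*(y-o[1])/d[1])
t,a=eyes.snapshot("top"),0
hsv=cv2.cvtColor(t["image"],cv2.COLOR_BGR2HSV);print(cv2.inRange(hsv,(8,70,60),(25,220,255))[200:320,380:460].sum()//255)
E
```

```text
[ 0.4319674  -0.21101297  0.11193443]
[ 0.42924115 -0.2443      0.0279278 ]
[ 0.43044866 -0.1783      0.0328346 ]
[ 0.4203255  -0.2443      0.12220407]
0
```

The board hangs nearly vertical, bottom about 80 mm below the reported TCP and shifted +x by roughly 5°. I'll tighten the grip, lift and carry it to in front of the bar, turning -7°.

apply_moves --targets '[[[0.7, 0, 0, 0, 0], [0.7, 0, 0, -15, 0], [0.7, 0, 0, -35, 0], [0.7, 0, 0, -55, 0], [0.7, 0, 0, -75, 0], [0.7, 5, -5, -88, 0], [0.7, 15, -16, -88, -1], [0.7, 28, -31, -88, -2], [0.7, 42, -46, -88, -3], [0.7, 56, -61, -88, -4], [0.7, 70, -77, -88, -5], [0.7, 84, -92, -88, -6]]]' --force 10

```text
t: 11.32
tcp_pos: [0.515, -0.1172, 0.197]
orientation: [[0.994, 0.106, -0.003], [0.106, -0.994, 0.001], [-0.002, -0.001, -1.0]]
force: [-0.5, -0.4, -1.2]
opening: 0.0653
finger_force: 10.0
```

```bash
cat > tgt.py <<'E'
from h import *
import sys
d=np.load("stand.npz");O,x,y=d["O"],d["x"],d["y"]
s=monitor.sense();p=s["tcp_pos"];R=s["orientation"]
print("r,y(mm)",(p-O)@x*1000,(p-O)@y*1000,"z",p[2],"F",s["force"].round(1),s["opening"],s["finger_force"])
print("yaw err",np.degrees(np.arctan2(x[1],x[0])-np.arctan2(R[1,0],R[0,0])))
if len(sys.argv)>1:
    r,z=map(float,sys.argv[1:]);t=O+x*r/1000;t[2]=z;print("tool d",((t-p)@R*1000).round(1))
E
python3 tgt.py -38 0.2
```

```text
r,y(mm) -163.79600284372853 -106.84305418488367 z 0.19698557319603988 F [-0.5 -0.4 -1.2] 0.06528178533084375 9.999135732650757
yaw err 1.047419387317518
tool d [ 123.8 -109.1   -3.1]
```

apply_moves --targets '[[[0.7, 12, -11, 0, -1], [0.7, 25, -22, 0, -1], [0.7, 39, -34, -2, -1], [0.7, 53, -46, -3, -1], [0.7, 67, -58, -3, -1], [0.7, 81, -70, -3, -1], [0.7, 95, -82, -3, -1], [0.7, 107, -93, -3, -1], [0.7, 116, -101, -3, -1], [0.7, 121, -106, -3, -1], [0.7, 123, -108, -3, -1], [0.7, 123, -108, -3, -1]]]' --force 10

```text
t: 12.32
tcp_pos: [0.6259, 0.0021, 0.2005]
orientation: [[0.992, 0.123, -0.001], [0.123, -0.992, 0.0], [-0.001, -0.0, -1.0]]
force: [-0.8, 0.3, -0.2]
opening: 0.0658
finger_force: 10.0
```

```bash
python3 tgt.py -38 0.18
python3 - <<'E'
from h import *
import pickle
d=np.load("stand.npz");O,x,y=d["O"],d["x"],d["y"]
a=eyes.snapshot("top");b=eyes.snapshot("scene");pickle.dump((a,b),open("5.pkl","wb"))
p=monitor.sense()["tcp_pos"]
# predicted board bottom corners in scene crop + crop
P=np.array([O*[1,1,0]+x*r+y*k+[0,0,z] for r,z in((-.03,.12),(-.045,.21)) for k in(-.033,.033)])
print(proj(b,P).round(0).tolist())
A=cv2.resize(b["image"][140:310,200:400],None,fx=3.5,fy=3.5,interpolation=2)
cv2.imwrite("pics/e1.png",A)
E
```

```text
r,y(mm) -38.94527713072095 -2.1304852366269693 z 0.20054974322411923 F [-0.8  0.3 -0.2] 0.06583515574341782 9.999977946281433
yaw err 0.05385012713177766
tool d [ 1.  -2.1 20.5]
[[290.0, 233.0], [316.0, 239.0], [289.0, 208.0], [317.0, 215.0]]
```

View pics/e1.png

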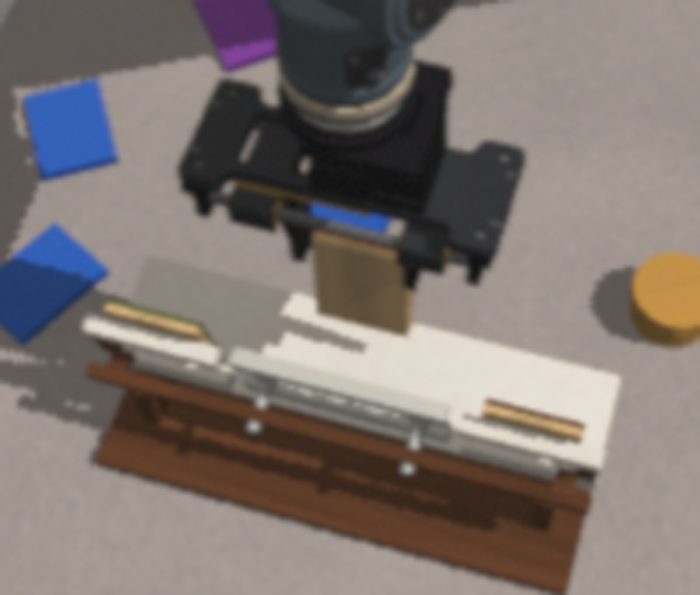

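The board is over the ledge, bottom corners at crop (320,317) and (410,335), about 45 mm above the ledge. I'll lower and feel for contact.

apply_moves --targets '[[[0.7, 1, -2, 8, 0], [0.7, 1, -2, 16, 0], [0.7, 1, -2, 24, 0], [0.7, 1, -2, 30, 0], [0.7, 1, -2, 34, 0], [0.7, 1, -2, 36, 0], [0.7, 1, -2, 36, 0]]]' --force 5

```text
t: 13.0
tcp_pos: [0.6265, 0.004, 0.1643]
orientation: [[0.993, 0.122, -0.001], [0.122, -0.993, 0.0], [-0.001, -0.0, -1.0]]
force: [-1.2, -0.1, -0.3]
opening: 0.0656
finger_force: 5.0
```

apply_moves --targets '[[[0.7, 0, 0, 1.5, 0], [0.7, 0, 0, 3, 0], [0.7, 0, 0, 3, 0]]]' --force 3

```text
t: 13.25
tcp_pos: [0.627, 0.004, 0.1622]
orientation: [[0.992, 0.122, 0.0], [0.122, -0.992, -0.0], [0.0, 0.0, -1.0]]
force: [0.5, -0.8, -0.4]
opening: 0.066
finger_force: 3.0
```

apply_moves --targets '[[[0.7, 0, 0, 1.5, 0], [0.7, 0, 0, 3, 0], [0.7, 0, 0, 3, 0]]]'

```text
t: 13.5
tcp_pos: [0.6273, 0.0039, 0.1596]
orientation: [[0.993, 0.122, 0.001], [0.122, -0.993, -0.0], [0.001, 0.0, -1.0]]
force: [1.1, -0.3, 1.0]
opening: 0.0658
finger_force: 3.0
```

```bash
cat > avg.py <<'E'
from h import *
import pickle
F=[]
for i in range(8):
    b=eyes.snapshot("scene");F.append(monitor.sense()["force"])
print("F",np.mean(F,0).round(2),np.std(F,0).round(2))
pickle.dump(b,open("6.pkl","wb"))
d=np.load("stand.npz");O,x,y=d["O"],d["x"],d["y"]
# plywood pixels near the board column, bottom line; then intersect with the plane of each side edge y=+-33 and mid
hsv=cv2.cvtColor(b["image"],cv2.COLOR_BGR2HSV);m=cv2.inRange(hsv,(8,70,50),(28,220,255))
n,l,st,ce=cv2.connectedComponentsWithStats(m)
p=monitor.sense()["tcp_pos"];yc=(p-O)@y
k=[i for i in range(1,n) if st[i,4]>150 and 270<ce[i][0]<335 and 190<ce[i][1]<270]
for i in k:
    cn=cv2.findContours((l==i).astype(np.uint8),0,1)[0][0];q=cv2.boxPoints(cv2.minAreaRect(cn));print(st[i],q.round(1).tolist())
    q=q[np.argsort(q[:,1])]
    for (u,v),yy in zip(sorted(q[2:].tolist())+sorted(q[:2].tolist()),(-.033,.033,-.033,.033)):
        o,dd=ray(b,u,v);w=o+dd*((yc+yy-(o-O)@y)/(dd@y));print("r,z",((w-O)@x*1000).round(1),(w[2]*1000).round(1))
E
python3 avg.py; python3 tgt.py
```

```text
F [0.04 0.03 1.76] [0.27 0.34 0.65]
[290 217  28  27 527] [[285.29998779296875, 235.8000030517578], [290.20001220703125, 216.10000610351562], [321.29998779296875, 223.8000030517578], [316.3999938964844, 243.60000610351562]]
r,z -5.0 148.0
r,z -37.5 83.5
r,z -45.9 172.5
r,z -81.2 109.3
r,y(mm) -37.44776981399515 -0.5050996647715369 z 0.1594731257138095 F [-0.4  0.1  1.9] 0.06589420518147157 3.000244125723839
yaw err 0.08625354949493293
```

Contact is confirmed: average Fz +1.8 N, bottom at about r = -36 mm. I'll draw the pads back and downhill, with the bottom trailing, so the board leans back.

apply_moves --targets '[[[0.7, 2, 0, 0, 0], [0.7, 4, 0, 0, 0], [0.7, 7, 0, 0, 0], [0.7, 10, 0, 1, 0], [0.7, 13, 0, 1.5, 0], [0.7, 16, 0, 2, 0], [0.7, 19, 0, 2.5, 0], [0.7, 22, 0, 3, 0], [0.7, 25, 0, 4, 0], [0.7, 28, 0, 4.5, 0], [0.7, 30, 0, 5, 0], [0.7, 30, 0, 5, 0]]]' --force 3

```text
t: 14.9
tcp_pos: [0.6569, 0.0077, 0.1538]
orientation: [[0.992, 0.122, -0.0], [0.122, -0.992, 0.0], [-0.0, -0.0, -1.0]]
force: [0.8, -0.2, 1.4]
opening: 0.0658
finger_force: 3.0
```

```bash
python3 avg.py; python3 tgt.py
```

```text
F [0.42 0.16 0.85] [0.54 0.39 0.82]
[287 230  26  13 154] [[285.3999938964844, 235.8000030517578], [287.20001220703125, 229.3000030517578], [313.5, 236.5], [311.70001220703125, 243.0]]
r,z -201.6 -257.4
r,z -14.6 162.3
r,z -5.4 147.3
r,z 120.0 428.5
r,y(mm) -8.075877283465926 -0.40746818771140075 z 0.15397561037655472 F [ 1.1 -0.1  0.2] 0.06566135048556011 3.000282123684883
yaw err 0.08919649954373621
```

apply_moves --targets '[[[0.7, 2, 0, 0.5, 0], [0.7, 4, 0, 1, 0], [0.7, 6, 0, 1.5, 0], [0.7, 8, 0, 2, 0], [0.7, 10, 0, 2.5, 0], [0.7, 12, 0, 3, 0], [0.7, 12, 0, 3, 0]]]'

```text
t: 15.88
tcp_pos: [0.669, 0.0092, 0.1509]
orientation: [[0.992, 0.122, 0.0], [0.122, -0.992, 0.0], [0.0, -0.0, -1.0]]
force: [-0.4, -1.0, -0.5]
opening: 0.0659
finger_force: 3.0
```

```bash
python3 avg.py; python3 tgt.py
```

```text
F [-0.22  0.24 -0.38] [0.43 0.43 0.5 ]
r,y(mm) 4.254070373039348 -0.5060129111851833 z 0.1511972941181894 F [0.7 0.7 0.2] 0.0659198025270305 2.9997964203357697
yaw err 0.09018123052957794
```

apply_moves --targets '[[[0.7, 1, 0, 1, 0], [0.7, 2, 0, 1.5, 0], [0.7, 3, 0, 2, 0], [0.7, 3, 0, 2, 0]]]'

```text
t: 16.62
tcp_pos: [0.6726, 0.0095, 0.1497]
orientation: [[0.993, 0.122, 0.002], [0.122, -0.993, -0.0], [0.002, 0.0, -1.0]]
force: [2.1, 0.4, 3.2]
opening: 0.0659
finger_force: 3.0
```

```bash
python3 avg.py; python3 tgt.py
```

```text
F [0.99 0.34 3.3 ] [0.32 0.3  0.65]
r,y(mm) 7.856281224290893 -0.5915914965951156 z 0.14968779817808145 F [0.6 0.9 3.6] 0.06617192370448151 3.001057393848896
yaw err 0.086702953331438
```

apply_moves --targets '[[[0.7, 1, 0, -1, 0], [0.7, 2, 0, -1.5, 0], [0.7, 3, 0, -1.5, 0], [0.7, 3, 0, -1.5, 0]]]'

```text
t: 17.35
tcp_pos: [0.6737, 0.0099, 0.1496]
orientation: [[0.993, 0.122, -0.002], [0.122, -0.993, 0.0], [-0.002, -0.001, -1.0]]
force: [-0.8, 0.4, -1.0]
opening: 0.0659
finger_force: 3.0
```

```bash
python3 avg.py; python3 tgt.py
```

```text
F [ 0.11 -0.07 -0.92] [0.42 0.31 0.31]
r,y(mm) 10.206029914085127 -0.46981944967279293 z 0.1505572402815826 F [ 0.2 -0.2 -1. ] 0.06608790994636919 3.000016137957573
yaw err 0.09008724220590669
```

apply_moves --targets '[[[0.7, 1, 0, 0.3, 0], [0.7, 2, 0, 0.6, 0], [0.7, 3, 0, 0.9, 0], [0.7, 3, 0, 0.9, 0]]]'

```text
t: 18.08
tcp_pos: [0.6778, 0.0102, 0.1497]
orientation: [[0.992, 0.122, 0.0], [0.122, -0.992, 0.0], [0.0, 0.0, -1.0]]
force: [-0.2, -0.2, -1.4]
opening: 0.0659
finger_force: 3.0
```

```bash
python3 avg.py; python3 tgt.py
```

```text
F [ 0.24 -0.14 -0.59] [0.35 0.63 0.37]
r,y(mm) 13.272340322601739 -0.48868526753203817 z 0.14978948580466178 F [ 0.3 -0.2 -0.1] 0.06561713956826483 3.0000104382634163
yaw err 0.0884131006639126
```

apply_moves --targets '[[[0.7, 1, 0, 0.5, 0], [0.7, 2, 0, 1, 0], [0.7, 3, 0, 1.5, 0], [0.7, 3, 0, 1.5, 0]]]'

```text
t: 18.82
tcp_pos: [0.6808, 0.0106, 0.1482]
orientation: [[0.993, 0.122, 0.0], [0.122, -0.993, 0.0], [0.0, -0.0, -1.0]]
force: [0.0, -0.5, -0.4]
opening: 0.0658
finger_force: 3.0
```

```bash
python3 avg.py; python3 tgt.py
```

```text
F [-0.17 -0.13 -0.39] [0.52 0.55 0.41]
r,y(mm) 16.296237270574355 -0.5146055426500385 z 0.1483050562837886 F [ 0.1 -0.4 -0.1] 0.06541060962961379 3.0000805109739304
yaw err 0.08993571544465331
```

```bash
python3 - <<'E'
from h import *
import pickle
b=pickle.load(open("6.pkl","rb"));c=pickle.load(open("scene0.pkl","rb"))
d=np.load("stand.npz");O,x,y,X,Z=d["O"],d["x"],d["y"],d["X"],d["Z"]
f=lambda L:proj(b,np.array([O+X*a+y*k+Z*h for a,h,k in L])).round(1).tolist()
print("bar top corners d=5",f([(-.005,.07,-.033),(-.005,.07,.033)]),"board top back",f([(-.005,.09,-.033),(-.005,.09,.033)]),"top front",f([(-.014,.09,-.033),(-.014,.09,.033)]))
hsv=cv2.cvtColor(b["image"],cv2.COLOR_BGR2HSV);m=cv2.inRange(hsv,(8,60,50),(28,220,255))
n,l,st,ce=cv2.connectedComponentsWithStats(m)
for i in range(1,n):
    if st[i,4]>8 and 240<ce[i][0]<390 and 180<ce[i][1]<290:print(st[i],ce[i].round(1))
# stand shift: compare outer region of olive/brown & base between frames
g0=cv2.cvtColor(c["image"],cv2.COLOR_BGR2GRAY);g1=cv2.cvtColor(b["image"],cv2.COLOR_BGR2GRAY)
for n,(u0,u1,v0,v1) in dict(base=(225,375,262,308),brown=(335,385,250,275)).items():
    print(n,cv2.phaseCorrelate(np.float32(g0[v0:v1,u0:u1]),np.float32(g1[v0:v1,u0:u1])))
print(g1[225:262:2,296:312:5].T)
E
```

```text
bar top corners d=5 [[283.6, 242.6], [310.7, 249.7]] board top back [[282.4, 240.2], [310.1, 247.5]] top front [[283.6, 236.5], [311.2, 243.8]]
[262 227  15  11  42] [269.6 230.7]
[254 234   6   4  17] [256.8 235.4]
[ 225  238  144   72 4163] [298.4 276.4]
[287 242  20   7  37] [296.2 245. ]
[319 247   3   5   9] [319.9 249. ]
[338 255  29  11 146] [351.7 259.7]
base ((0.11611024346038334, 0.024380788473393977), 0.9603454744815827)
brown ((0.01091954986865673, 0.5208092821302319), 0.9999712206363678)
[[ 28  19  22  20  21  41 176 208 110  75  74 109 117 112 118 128  99 116
   61]
 [ 32  23  19  23  23  36 122 219 172  97  67  84 115 117 106 146 110 107
  101]
 [ 33  31  20  21  26  25  40 178 216 125  63  58  77 109 115 116 161 101
  118]
 [ 33  32  27  22  21  25  25  31  40  52  55  49  31  27  38 127 131 118
   99]]
```

The board's bright top edge at (296–306, 239–241) sits slightly in front of the bar, so the reported x runs about 6 mm ahead of truth. I'll keep feeling back.

apply_moves --targets '[[[0.7, 1, 0, 0.2, 0], [0.7, 2, 0, 0.4, 0], [0.7, 3, 0, 0.6, 0], [0.7, 3, 0, 0.6, 0]]]'

```text
t: 19.55
tcp_pos: [0.6837, 0.0109, 0.1476]
orientation: [[0.993, 0.122, 0.0], [0.122, -0.993, 0.0], [0.0, -0.0, -1.0]]
force: [0.5, 0.9, -0.7]
opening: 0.0663
finger_force: 3.0
```

```bash
python3 avg.py; python3 tgt.py; cat > edge.py <<'E'
from h import *
import pickle
b=pickle.load(open("6.pkl","rb"));c=pickle.load(open("scene0.pkl","rb"))
for S in(c,b):
    h=cv2.cvtColor(S["image"],cv2.COLOR_BGR2HSV)
    print("V",h[228:256,296,2],"\nS",h[228:256,296,1])
E
python3 edge.py
```

```text
F [ 0.03  0.03 -0.45] [0.54 0.56 0.59]
r,y(mm) 19.247693823900494 -0.5076105583586787 z 0.14763123272822934 F [ 0.5  0.  -1.5] 0.06641019145597629 2.999997027218342
yaw err 0.08919415991850323
V [213 213 213 212 211 211 210 210 211 212 212 212 210 209 209 208 208 206
 201 188 183 182 182 168 130 135 155 124] 
S [29 29 29 28 28 29 28 29 29 28 29 28 28 29 28 28 28 28 28 22 21 21 21 21
 20 19 21 19]
V [ 23  19  18  19  22  21  19  25  31  63 139 211 219 185 129 100  85  74
  91 112 118 119 119 114 101 103 115 117] 
S [22  0 14 13 12 12 13  0  0 53 40 31 27 37 30 10  9 31 45 25 17 19 19 18
 20 17 20 20]
```

```bash
python3 - <<'E'
from h import *
import pickle
b=pickle.load(open("6.pkl","rb"))
cv2.imwrite("pics/f1.png",cv2.resize(b["image"][205:285,240:350],None,fx=7,fy=7,interpolation=2))
E
```

```text
(no output)
```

View pics/f1.png

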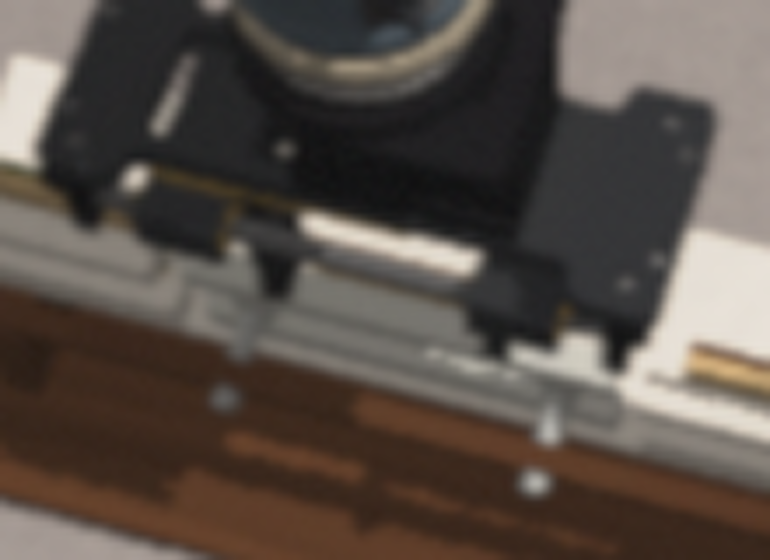

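```bash
python3 - <<'E'
from h import *
import pickle
b=pickle.load(open("6.pkl","rb"));d=np.load("stand.npz");O,x,y=d["O"],d["x"],d["y"]
for nm,u,v in(("gap",296,240),("tipL",278.6,246.4),("tipR",310.7,254.3),("barlow",296,246)):
    print(nm,[(z,((onz(b,u,v,z)-O)@x*1000).round(1),((onz(b,u,v,z)-O)@y*1000).round(1)) for z in(.08,.1,.12,.14,.15,.16)])
q=pickle.load(open("5.pkl","rb"))[1]
for nm,u,v in(("tipL@e1",200+300/3.5,140+260/3.5),("tipR@e1",200+412/3.5,140+288/3.5)):
    print(nm,[(z,((onz(q,u,v,z)-O)@x*1000).round(1),((onz(q,u,v,z)-O)@y*1000).round(1)) for z in(.18,.19,.2,.21)])
E
python3 tgt.py
```

```text
gap [(0.08, np.float64(-34.5), np.float64(-20.0)), (0.1, np.float64(-24.8), np.float64(-15.9)), (0.12, np.float64(-15.2), np.float64(-11.8)), (0.14, np.float64(-5.5), np.float64(-7.7)), (0.15, np.float64(-0.7), np.float64(-5.7)), (0.16, np.float64(4.1), np.float64(-3.6))]
tipL [(0.08, np.float64(-5.2), np.float64(-56.1)), (0.1, np.float64(3.8), np.float64(-51.2)), (0.12, np.float64(12.8), np.float64(-46.3)), (0.14, np.float64(21.8), np.float64(-41.3)), (0.15, np.float64(26.3), np.float64(-38.9)), (0.16, np.float64(30.8), np.float64(-36.4))]
tipR [(0.08, np.float64(-7.0), np.float64(27.0)), (0.1, np.float64(2.0), np.float64(30.0)), (0.12, np.float64(11.1), np.float64(33.0)), (0.14, np.float64(20.1), np.float64(36.1)), (0.15, np.float64(24.6), np.float64(37.6)), (0.16, np.float64(29.1), np.float64(39.1))]
barlow [(0.08, np.float64(-18.5), np.float64(-14.8)), (0.1, np.float64(-9.2), np.float64(-10.9)), (0.12, np.float64(0.1), np.float64(-6.9)), (0.14, np.float64(9.4), np.float64(-2.9)), (0.15, np.float64(14.0), np.float64(-0.9)), (0.16, np.float64(18.7), np.float64(1.1))]
tipL@e1 [(0.18, np.float64(-43.3), np.float64(-43.3)), (0.19, np.float64(-37.8), np.float64(-40.7)), (0.2, np.float64(-32.2), np.float64(-38.0)), (0.21, np.float64(-26.6), np.float64(-35.4))]
tipR@e1 [(0.18, np.float64(-43.7), np.float64(34.1)), (0.19, np.float64(-38.1), np.float64(35.8)), (0.2, np.float64(-32.5), np.float64(37.4)), (0.21, np.float64(-27.0), np.float64(39.0))]
r,y(mm) 19.247693823900494 -0.5076105583586787 z 0.14763123272822934 F [ 0.5  0.  -1.5] 0.06641019145597629 2.999997027218342
yaw err 0.08919415991850323
```

The picture shows no board back in front of the rail between the fingertips at crop (270,290) and (495,345). So the board has over-leaned to about 27°, held by pad friction, with its bottom still forward. I'll back off and lift with a brisk start so it swings back towards hanging.

apply_moves --targets '[[[0.7, -10, 0, -8, 0], [0.7, -45, 0, -30, 0], [0.7, -60, 0, -50, 0], [0.7, -66, 0, -58, 0], [0.7, -69, 0, -62, 0], [0.7, -70, 0, -65, 0], [0.7, -70, 0, -65, 0], [0.7, -70, 0, -65, 0]]]' --force 3

```text
t: 20.62
tcp_pos: [0.6145, 0.0024, 0.2121]
orientation: [[0.992, 0.122, -0.0], [0.122, -0.992, 0.0], [-0.0, -0.0, -1.0]]
force: [0.4, 0.7, -1.0]
opening: 0.0656
finger_force: 3.0
```

```bash
cat > lean.py <<'E'
from h import *
import pickle
d=np.load("stand.npz");O,x,y=d["O"],d["x"],d["y"]
b=eyes.snapshot("scene");pickle.dump(b,open("7.pkl","wb"));s=monitor.sense();p=s["tcp_pos"]
hsv=cv2.cvtColor(b["image"],cv2.COLOR_BGR2HSV);m=cv2.inRange(hsv,(8,60,40),(28,220,255))
r0=(p-O)@x
# column profile on mid-y plane: project mid-plane points at r0..; find bottom-most plywood pixel along the image line of the board centre
yc=(p-O)@y
for yy in(-.02,0,.02):
    # scan lean: bottom-back point for lean angle
    pts=[]
    for a in range(-20,50,2):
        t=np.radians(a);P=O*[1,1,0]+y*(yc+yy)+x*(r0-.079*np.sin(t)+.003*np.cos(t))+[0,0,p[2]+.008-.079*np.cos(t)]
        pts.append(P)
    q=proj(b,np.array(pts));lo,hi=q[0],q[-1]
    # find last plywood px in the column
    u=int(round(q[10,0]));col=np.where(m[int(hi[1])-12:int(lo[1])+15,u])[0]
    vb=col.max()+int(hi[1])-12+.5 if len(col) else None
    print(yy,"u",u,"ply rows",len(col),"bottom",vb,"lean",None if vb is None else list(range(-20,50,2))[int(np.argmin(abs(q[:,1]-vb)))])
print("r",r0,"z",p[2],s["force"].round(1),s["opening"])
E
python3 lean.py
```

```text
-0.02 u 296 ply rows 21 bottom 220.5 lean 6
0 u 304 ply rows 21 bottom 222.5 lean 6
0.02 u 312 ply rows 22 bottom 224.5 lean 6
r -0.05036735535161884 z 0.21175069503811764 [ 0.1  0.3 -0.4] 0.06574078478850363
```

Lean is now about 6° back, which is good. I'll tighten to hold it, move over and descend close to the bar without dragging.

apply_moves --targets '[[[0.7, 0, 0, 0, 0], [0.7, 6, 0, 4, 0], [0.7, 14, 0, 12, 0], [0.7, 22, 0, 22, 0], [0.7, 30, 0, 32, 0], [0.7, 35, 0, 40, 0], [0.7, 38, 0, 46, 0], [0.7, 38, 0, 50, 0], [0.7, 38, 0, 52, 0], [0.7, 38, 0, 52, 0]]]' --force 10

```text
t: 21.5
tcp_pos: [0.6511, 0.0071, 0.16]
orientation: [[0.992, 0.122, -0.002], [0.122, -0.992, 0.0], [-0.002, -0.0, -1.0]]
force: [0.2, -0.7, -0.9]
opening: 0.0653
finger_force: 10.0
```

```bash
sed -i 's/range(8)/range(6)/' avg.py; python3 avg.py|head -1; python3 lean.py
```

```text
F [-0.28  0.31 -0.58] [0.3  0.26 0.4 ]
-0.02 u 292 ply rows 29 bottom 269.5 lean -20
0 u 300 ply rows 28 bottom 271.5 lean -20
0.02 u 308 ply rows 28 bottom 273.5 lean -20
r -0.012568929573571445 z 0.16124576156413029 [ 0.2 -0.8 -0.1] 0.06550227898144564
```

apply_moves --targets '[[[0.7, 0, 0, 1, 0], [0.7, 0, 0, 2, 0], [0.7, 0, 0, 3, 0], [0.7, 0, 0, 3, 0]]]'

```text
t: 22.18
tcp_pos: [0.6515, 0.0071, 0.1574]
orientation: [[0.993, 0.122, -0.001], [0.122, -0.993, 0.0], [-0.001, -0.0, -1.0]]
force: [-0.0, 0.0, -0.3]
opening: 0.0657
finger_force: 10.0
```

```bash
python3 avg.py|head -1;python3 tgt.py
```

```text
F [-0.06 -0.01 -0.61] [0.35 0.64 0.56]
r,y(mm) -12.671112723746834 -0.47411097834391674 z 0.1576738439085549 F [-0.6 -0.1 -0.6] 0.06534853497793089 9.999988675117493
yaw err 0.09001410443884483
```

apply_moves --targets '[[[0.7, 0, 0, 1, 0], [0.7, 0, 0, 2, 0], [0.7, 0, 0, 2, 0]]]'

```text
t: 22.73
tcp_pos: [0.6515, 0.0071, 0.1554]
orientation: [[0.993, 0.122, -0.001], [0.122, -0.993, 0.0], [-0.0, -0.0, -1.0]]
force: [-0.0, 0.3, -0.2]
opening: 0.0655
finger_force: 10.0
```

```bash
python3 avg.py|head -1;python3 tgt.py
```

```text
F [ 0.1   0.36 -1.07] [0.24 0.72 0.25]
r,y(mm) -12.662729967201933 -0.4675194414142883 z 0.15567114519805011 F [-0.   0.6 -0.9] 0.06564114295492499 9.999854117631912
yaw err 0.09239354005384638
```

apply_moves --targets '[[[0.7, 0, 0, 1, 0], [0.7, 0, 0, 2, 0], [0.7, 0, 0, 2, 0]]]'

```text
t: 23.28
tcp_pos: [0.653, 0.0071, 0.1548]
orientation: [[0.993, 0.122, 0.003], [0.122, -0.993, 0.0], [0.003, 0.0, -1.0]]
force: [1.0, 0.3, 5.7]
opening: 0.0652
finger_force: 10.0
```

```bash
python3 avg.py|head -1;python3 tgt.py
```

```text
F [0.39 0.62 5.63] [0.4  0.6  0.52]
r,y(mm) -11.656720704830924 -0.5383514821115064 z 0.15485118169510984 F [0.8 0.1 6.1] 0.06538703149513554 10.001582354307175
yaw err 0.09067747078292056
```

apply_moves --targets '[[[0.7, 0, 0, 1, 0], [0.7, 0, 0, 2, 0], [0.7, 0, 0, 2, 0]]]'

```text
t: 23.83
tcp_pos: [0.6545, 0.0072, 0.1546]
orientation: [[0.993, 0.122, 0.007], [0.122, -0.993, 0.0], [0.007, 0.001, -1.0]]
force: [1.2, 1.9, 10.5]
opening: 0.0654
finger_force: 10.0
```

```bash
python3 avg.py|head -1;python3 tgt.py
```

```text
F [ 1.1   1.28 10.55] [0.41 0.41 0.45]
r,y(mm) -10.108515466717387 -0.5906711761012339 z 0.1545847324563653 F [ 1.1  0.9 10.4] 0.06587213415884628 10.004865378141403
yaw err 0.10280793819197839
```

Contact with the ledge came at z = 0.1552. I'll lift about 1 mm clear and glide down the slope toward the bar.

apply_moves --targets '[[[0.7, 0, 0, -3, 0], [0.7, 0, 0, -4.8, 0], [0.7, 1, 0, -4.6, 0], [0.7, 2, 0, -4.4, 0], [0.7, 3, 0, -4.2, 0], [0.7, 4, 0, -4, 0], [0.7, 5, 0, -3.8, 0], [0.7, 5, 0, -3.8, 0]]]'

```text
t: 24.8
tcp_pos: [0.6568, 0.0077, 0.155]
orientation: [[0.992, 0.122, -0.0], [0.122, -0.992, 0.0], [-0.0, -0.0, -1.0]]
force: [0.2, -0.2, -0.2]
opening: 0.0656
finger_force: 10.0
```

```bash
python3 avg.py|head -1;python3 tgt.py
```

```text
F [ 0.25  0.01 -0.66] [0.57 0.46 0.53]
r,y(mm) -7.731776045899826 -0.4478547697029412 z 0.1554857126752563 F [-0.2  0.  -0.4] 0.06522806455776987 9.99992921948433
yaw err 0.0869786700990031
```

apply_moves --targets '[[[0.7, 1, 0, 0.2, 0], [0.7, 2, 0, 0.4, 0], [0.7, 3, 0, 0.6, 0], [0.7, 3, 0, 0.6, 0]]]'

```text
t: 25.43
tcp_pos: [0.66, 0.008, 0.1548]
orientation: [[0.992, 0.122, 0.0], [0.122, -0.992, -0.0], [0.0, 0.0, -1.0]]
force: [0.3, -0.3, -0.4]
opening: 0.0652
finger_force: 10.0
```

```bash
python3 avg.py|head -1;python3 tgt.py
```

```text
F [-0.21 -0.   -0.67] [0.18 0.53 0.31]
r,y(mm) -4.759970545090304 -0.45113996483475455 z 0.15483731034274123 F [-0.3 -0.3 -0.9] 0.0656976958169708 9.999932795763016
yaw err 0.08672006089051269
```

apply_moves --targets '[[[0.7, 1, 0, 0.2, 0], [0.7, 2, 0, 0.4, 0], [0.7, 3, 0, 0.7, 0], [0.7, 3, 0, 0.7, 0]]]'

```text
t: 26.07
tcp_pos: [0.6629, 0.0084, 0.1541]
orientation: [[0.993, 0.122, 0.0], [0.122, -0.993, 0.0], [0.0, 0.0, -1.0]]
force: [0.1, 0.3, -0.8]
opening: 0.0654
finger_force: 10.0
```

```bash
python3 avg.py|head -1;python3 tgt.py
```

```text
F [-0.1   0.28 -0.88] [0.44 0.42 0.24]
r,y(mm) -1.7593527627388095 -0.4491475327924615 z 0.15416690756329657 F [ 0.6  0.2 -0.8] 0.06541538015409382 9.999977052211761
yaw err 0.08868238496892528
```

apply_moves --targets '[[[0.7, 1, 0, 0.2, 0], [0.7, 2, 0, 0.4, 0], [0.7, 2, 0, 0.4, 0]]]'

```text
t: 26.62
tcp_pos: [0.6649, 0.0086, 0.1538]
orientation: [[0.993, 0.122, 0.0], [0.122, -0.993, -0.0], [0.0, 0.0, -1.0]]
force: [0.3, -0.3, -0.7]
opening: 0.0654
finger_force: 10.0
```

```bash
python3 avg.py|head -1;python3 tgt.py
```

```text
F [ 0.05  0.28 -0.62] [0.55 0.62 0.29]
r,y(mm) 0.24071700651147773 -0.4830372716763176 z 0.15371846704644263 F [ 0.6  1.1 -0.9] 0.06529095135731833 9.999903738498688
yaw err 0.09072426304300506
```

apply_moves --targets '[[[0.7, 1, 0, 0.2, 0], [0.7, 2, 0, 0.4, 0], [0.7, 2, 0, 0.4, 0]]]'

```text
t: 27.17
tcp_pos: [0.6669, 0.0089, 0.1533]
orientation: [[0.993, 0.122, 0.0], [0.122, -0.993, 0.0], [0.0, 0.0, -1.0]]
force: [-0.1, 0.1, -0.8]
opening: 0.0655
finger_force: 10.0
```

```bash
python3 avg.py|head -1;python3 tgt.py|head -1
```

```text
F [ 0.11  0.29 -0.66] [0.22 0.55 0.37]
r,y(mm) 2.2672175127428082 -0.49121101643995985 z 0.15335751214945095 F [-0.2 -0.1 -0.7] 0.06539144476349616 9.999996721744537
```

apply_moves --targets '[[[0.7, 1, 0, 0.2, 0], [0.7, 2, 0, 0.4, 0], [0.7, 2, 0, 0.4, 0]]]'

```text
t: 27.72
tcp_pos: [0.6688, 0.0091, 0.1529]
orientation: [[0.992, 0.122, 0.0], [0.122, -0.992, 0.0], [0.0, -0.0, -1.0]]
force: [-1.0, -0.7, -0.8]
opening: 0.0652
finger_force: 10.0
```

```bash
python3 avg.py|head -1;python3 tgt.py|head -1
```

```text
F [-0.28  0.07 -1.01] [0.54 0.35 0.57]
r,y(mm) 4.272688925636076 -0.5129709794893422 z 0.1529598093291323 F [-0.7  0.3 -0.9] 0.06541696439990283 9.999897480010986
```

apply_moves --targets '[[[0.7, 1, 0, 0.2, 0], [0.7, 2, 0, 0.4, 0], [0.7, 2, 0, 0.4, 0]]]'

```text
t: 28.27
tcp_pos: [0.6707, 0.0094, 0.1525]
orientation: [[0.992, 0.122, 0.0], [0.122, -0.992, 0.0], [0.0, -0.0, -1.0]]
force: [0.1, 0.6, 0.0]
opening: 0.0653
finger_force: 10.0
```

```bash
python3 avg.py|head -1;python3 tgt.py|head -1; python3 - <<'E'
from h import *
import pickle
b=pickle.load(open("6.pkl","rb"));h=cv2.cvtColor(b["image"],cv2.COLOR_BGR2HSV)
for u in(294,299,304):print(u,[(v,int(h[v,u,1]),int(h[v,u,2])) for v in range(234,258)])
E
```

```text
F [-0.58 -0.01 -0.58] [0.45 0.49 0.71]
r,y(mm) 6.250714956139976 -0.47526794981411746 z 0.15253345634456625 F [-1.2 -0.2 -0.6] 0.06524466706899479 9.99993547797203
294 [(234, 24, 162), (235, 14, 113), (236, 8, 94), (237, 20, 77), (238, 61, 75), (239, 90, 85), (240, 94, 87), (241, 94, 87), (242, 96, 88), (243, 96, 90), (244, 92, 91), (245, 74, 97), (246, 40, 109), (247, 22, 117), (248, 19, 119), (249, 19, 119), (250, 18, 115), (251, 19, 106), (252, 19, 110), (253, 18, 138), (254, 19, 136), (255, 19, 118), (256, 18, 101), (257, 24, 108)]
299 [(234, 26, 219), (235, 26, 186), (236, 18, 131), (237, 8, 98), (238, 10, 80), (239, 43, 71), (240, 87, 82), (241, 94, 87), (242, 94, 87), (243, 94, 87), (244, 94, 87), (245, 92, 86), (246, 82, 90), (247, 48, 102), (248, 20, 115), (249, 17, 118), (250, 17, 118), (251, 17, 118), (252, 18, 112), (253, 19, 110), (254, 18, 130), (255, 18, 125), (256, 20, 116), (257, 19, 105)]
304 [(234, 22, 222), (235, 22, 224), (236, 27, 208), (237, 22, 150), (238, 12, 107), (239, 9, 88), (240, 31, 74), (241, 79, 81), (242, 93, 90), (243, 95, 91), (244, 95, 91), (245, 95, 91), (246, 97, 92), (247, 93, 93), (248, 60, 98), (249, 27, 113), (250, 17, 118), (251, 18, 128), (252, 18, 159), (253, 19, 178), (254, 19, 145), (255, 19, 133), (256, 19, 151), (257, 20, 130)]
```

Now the plywood back is visible right above the rail (v 239–246), so this lean is proper. I'll continue the gentle approach.

apply_moves --targets '[[[0.7, 1, 0, 0.2, 0], [0.7, 2, 0, 0.4, 0], [0.7, 2, 0, 0.4, 0]]]'

```text
t: 28.82
tcp_pos: [0.6727, 0.0096, 0.1521]
orientation: [[0.992, 0.122, 0.0], [0.122, -0.992, 0.0], [0.0, -0.0, -1.0]]
force: [-1.2, 0.3, -0.3]
opening: 0.0653
finger_force: 10.0
```

```bash
python3 avg.py|head -1;python3 tgt.py|head -1
```

```text
F [-0.37 -0.22 -0.23] [0.32 0.39 0.35]
r,y(mm) 8.210936212289909 -0.4707272565832828 z 0.15212495014631758 F [-0.5 -1.   0.3] 0.06566131165784304 9.999829977750778
```

apply_moves --targets '[[[0.7, 1, 0, 0.2, 0], [0.7, 1, 0, 0.2, 0]]]'

```text
t: 29.28
tcp_pos: [0.6737, 0.0098, 0.152]
orientation: [[0.993, 0.122, 0.0], [0.122, -0.993, 0.0], [0.0, -0.0, -1.0]]
force: [-0.5, -0.3, -0.8]
opening: 0.0657
finger_force: 10.0
```

```bash
python3 avg.py|head -1;python3 tgt.py|head -1
```

```text
F [-0.68 -0.16 -0.4 ] [0.4  0.26 0.42]
r,y(mm) 9.268210402171073 -0.47627091894404255 z 0.15195714327199447 F [-0.7  0.3  0.1] 0.06571465889132845 9.999856799840927
```

apply_moves --targets '[[[0.7, 1, 0, 0.2, 0], [0.7, 2, 0, 0.4, 0], [0.7, 2, 0, 0.4, 0]]]' --force 5

```text
t: 29.83
tcp_pos: [0.6759, 0.01, 0.1516]
orientation: [[0.993, 0.122, 0.0], [0.122, -0.993, 0.0], [0.0, 0.0, -1.0]]
force: [-0.5, -0.5, 0.1]
opening: 0.0656
finger_force: 5.0
```

```bash
python3 avg.py|head -1;python3 tgt.py|head -1
```

```text
F [-0.04 -0.2  -0.27] [0.5  0.38 0.35]
r,y(mm) 11.283065105574506 -0.48238205765658954 z 0.15153838273995462 F [-0.9  0.1 -0.3] 0.06553321168216168 4.999890625476837
```

apply_moves --targets '[[[0.7, 1, 0, 0.2, 0], [0.7, 2, 0, 0.4, 0], [0.7, 2, 0, 0.4, 0]]]'

```text
t: 30.38
tcp_pos: [0.6777, 0.0103, 0.1511]
orientation: [[0.992, 0.122, 0.0], [0.122, -0.992, 0.0], [0.0, -0.0, -1.0]]
force: [-0.6, 0.0, -0.8]
opening: 0.0661
finger_force: 5.0
```

```bash
python3 avg.py|head -1;python3 tgt.py|head -1;python3 - <<'E'
from h import *
import pickle
b=pickle.load(open("6.pkl","rb"));h=cv2.cvtColor(b["image"],cv2.COLOR_BGR2HSV)
for u in(294,304):print(u,[(v,int(h[v,u,1]),int(h[v,u,2])) for v in range(234,254)])
E
```

```text
F [-0.07 -0.03 -0.51] [0.78 0.67 0.42]
r,y(mm) 13.239875232047659 -0.48782427407623197 z 0.15113993762598513 F [ 0.1  0.5 -0.5] 0.06579321771644346 4.999896883964539
294 [(234, 42, 139), (235, 31, 211), (236, 25, 222), (237, 33, 199), (238, 26, 139), (239, 10, 102), (240, 12, 85), (241, 35, 73), (242, 79, 81), (243, 95, 86), (244, 91, 87), (245, 71, 93), (246, 36, 107), (247, 22, 116), (248, 19, 119), (249, 19, 119), (250, 18, 116), (251, 19, 106), (252, 18, 99), (253, 18, 111)]
304 [(234, 7, 35), (235, 24, 65), (236, 27, 141), (237, 26, 213), (238, 20, 225), (239, 26, 218), (240, 31, 172), (241, 19, 121), (242, 8, 96), (243, 17, 77), (244, 55, 74), (245, 88, 87), (246, 92, 91), (247, 91, 92), (248, 62, 99), (249, 27, 113), (250, 17, 118), (251, 17, 119), (252, 17, 119), (253, 18, 115)]
```

The image puts the rail edge at d ≈ 3 mm, so flush would be r ≈ 8–13 and we are there. I'll set the bottom on the ledge lightly.

apply_moves --targets '[[[0.7, 0, 0, 0.7, 0], [0.7, 0, 0, 1.5, 0], [0.7, 0, 0, 1.5, 0]]]' --force 3

```text
t: 30.93
tcp_pos: [0.6781, 0.0103, 0.15]
orientation: [[0.993, 0.122, 0.001], [0.122, -0.993, 0.0], [0.001, 0.0, -1.0]]
force: [0.6, 0.2, 1.1]
opening: 0.0659
finger_force: 3.0
```

```bash
python3 avg.py|head -1;python3 tgt.py|head -1
```

```text
F [0.44 0.29 2.12] [0.16 0.16 0.6 ]
r,y(mm) 13.696932400773244 -0.5356732760255483 z 0.15006358161024244 F [0.3 0.5 2.8] 0.06564557615520764 3.0004754662513733
```

apply_moves --targets '[[[0.7, 0, 0, 0.7, 0], [0.7, 0, 0, 1.5, 0], [0.7, 0, 0, 1.5, 0]]]'

```text
t: 31.48
tcp_pos: [0.6782, 0.0103, 0.1487]
orientation: [[0.993, 0.122, 0.002], [0.122, -0.993, -0.0], [0.002, 0.0, -1.0]]
force: [0.1, 1.5, 4.2]
opening: 0.0663
finger_force: 3.0
```

```bash
python3 avg.py|head -1;python3 tgt.py|head -1
```

```text
F [1.32 1.07 4.2 ] [0.54 0.49 0.34]
r,y(mm) 13.433469954352093 -0.52172614332972 z 0.1483131360949263 F [2.3 1.7 4.5] 0.06620078602839614 3.0008450523018837
```

apply_moves --targets '[[[0.7, 0, 0, -1.5, 0], [0.7, 0, 0, -1.5, 0], [0.78, 0, 0, -1.5, 0], [0.78, 0, 0, -1.5, 0], [0.78, 0, 0, -1.5, 0], [0.78, 0, 0, -1.5, 0], [0.9, 0, 0, -1.5, 0], [1, 0, 0, -1.5, 0], [1, 0, 0, -1.5, 0], [1, 0, 0, -1.5, 0]]]' --force 3

```text
t: 32.62
tcp_pos: [0.6775, 0.0102, 0.1497]
orientation: [[0.992, 0.122, 0.0], [0.122, -0.992, -0.0], [-0.0, 0.0, -1.0]]
force: [-0.3, 0.6, -0.8]
opening: 0.0842
finger_force: 0.0
```

apply_moves --targets '[[[1, 0, 0, -10, 0], [1, 0, 0, -25, 0], [1, 0, 0, -45, 0], [1, 0, 0, -70, 0], [1, -35, 0, -100, 0], [1, -70, 0, -130, 0], [1, -110, 0, -140, 0], [1, -150, 0, -140, 0], [1, -190, 0, -140, 0], [1, -220, 0, -140, 0], [1, -250, 0, -140, 0], [1, -250, 0, -140, 0]]]'

```text
t: 33.62
tcp_pos: [0.4227, -0.0193, 0.2899]
orientation: [[0.993, 0.122, -0.005], [0.122, -0.993, 0.001], [-0.005, -0.001, -1.0]]
force: [0.1, 0.2, -0.1]
opening: 0.0869
finger_force: 0.0
```

```bash
cat > fin.py <<'E'
from h import *
import pickle
a=eyes.snapshot("top");b=eyes.snapshot("scene");pickle.dump((a,b),open("8.pkl","wb"))
d=np.load("stand.npz");O,x,y,X,Z=d["O"],d["x"],d["y"],d["X"],d["Z"]
s0=pickle.load(open("top0.pkl","rb"));c0=pickle.load(open("scene0.pkl","rb"))
def comps(S,lo,hi,box,mn=15):
    u0,u1,v0,v1=box;m=np.zeros(S["image"].shape[:2],np.uint8)
    m[v0:v1,u0:u1]=cv2.inRange(cv2.cvtColor(S["image"],cv2.COLOR_BGR2HSV),lo,hi)[v0:v1,u0:u1]
    n,l,st,ce=cv2.connectedComponentsWithStats(m)
    for i in range(1,n):
        if st[i,4]>mn:print("  ",st[i],ce[i].round(1),cv2.minAreaRect(cv2.findContours((l==i).astype(np.uint8),0,1)[0][0]))
print("top tan");comps(a,(8,60,60),(28,220,255),(270,380,110,190))
print("scene tan");comps(b,(8,60,60),(28,220,255),(265,335,200,262))
for d_ in(0,3,6):
    L=[(-.009,0),(-.009,.09),(0,.09)]
    print(d_,"face/top corners top:",proj(a,np.array([O+X*(q-d_/1000)+Z*h+y*k for q,h in L for k in(.033,-.033)])).round(1).tolist())
    print("   scene:",proj(b,np.array([O+X*(q-d_/1000)+Z*h+y*k for q,h in L for k in(.033,-.033)])).round(1).tolist())
for n,(u0,u1,v0,v1),p,q in(("base scene",(225,375,262,308),c0,b),("brown scene",(335,385,245,275),c0,b),("olive scene",(222,262,220,242),c0,b),("brown top",(238,282,130,165),s0,a),("olive top",(362,408,120,155),s0,a)):
    g=[np.float32(cv2.cvtColor(i["image"],6))[v0:v1,u0:u1] for i in(p,q)];print(n,np.round(cv2.phaseCorrelate(*g)[0],2))
E
python3 fin.py
```

```text
top tan
   [ 270  123  110   35 1421] [323.2 138.9] ((324.6138916015625, 141.1386260986328), (27.66203498840332, 111.84217834472656), 84.2894058227539)
   [270 176 110  14 865] [335.9 184.9] ((324.8267822265625, 187.267333984375), (12.636972427368164, 109.45409393310547), 84.2894058227539)
scene tan
   [283 238  30  13 174] [297.6 243.6] ((297.74615478515625, 243.56478881835938), (30.844585418701172, 5.802446365356445), 14.743562698364258)
   [265 252  34  10 143] [277.5 258.2] ((280.5199890136719, 260.1400146484375), (34.20508575439453, 7.650649070739746), 15.068489074707031)
0 face/top corners top: [[307.8, 154.7], [336.9, 151.9], [306.2, 136.2], [337.8, 133.2], [305.8, 132.3], [337.3, 129.3]]
   scene: [[313.3, 255.4], [288.0, 248.6], [310.6, 245.9], [283.0, 238.6], [309.4, 249.6], [281.8, 242.2]]
3 face/top corners top: [[307.9, 155.9], [337.1, 153.1], [306.4, 137.5], [338.0, 134.5], [306.0, 133.6], [337.5, 130.6]]
   scene: [[313.6, 254.2], [288.4, 247.5], [310.9, 244.6], [283.4, 237.4], [309.8, 248.3], [282.2, 241.0]]
6 face/top corners top: [[308.0, 157.1], [337.2, 154.3], [306.5, 138.8], [338.2, 135.7], [306.1, 134.9], [337.7, 131.9]]
   scene: [[314.0, 253.1], [288.7, 246.4], [311.3, 243.4], [283.8, 236.1], [310.2, 247.1], [282.6, 239.8]]
base scene [-0.05  0.  ]
brown scene [-0.03  0.04]
olive scene [0.04 0.01]
brown top [0.53 0.03]
olive top [-0.02  0.05]
```

The board stands on its own, with the base and neighbours unmoved. I'll check the lean with column profiles.

```bash
python3 - <<'E'
from h import *
import pickle
a,b=pickle.load(open("8.pkl","rb"))
h=cv2.cvtColor(a["image"],cv2.COLOR_BGR2HSV)
for u in(312,322,332):print(u,[(v,*map(int,h[v,u])) for v in range(126,164)])
h=cv2.cvtColor(b["image"],cv2.COLOR_BGR2HSV)
for u in(290,297,304):print(u,[(v,*map(int,h[v,u])) for v in range(236,258)])
E
```

```text
312 [(126, 13, 29, 124), (127, 14, 31, 122), (128, 13, 44, 109), (129, 12, 72, 92), (130, 11, 104, 83), (131, 11, 118, 80), (132, 13, 90, 94), (133, 17, 78, 130), (134, 18, 89, 154), (135, 17, 106, 159), (136, 15, 127, 149), (137, 13, 147, 132), (138, 13, 139, 112), (139, 12, 129, 99), (140, 12, 133, 96), (141, 12, 134, 97), (142, 12, 143, 96), (143, 11, 150, 95), (144, 12, 143, 93), (145, 11, 136, 94), (146, 12, 144, 94), (147, 12, 141, 94), (148, 11, 140, 95), (149, 11, 141, 98), (150, 12, 141, 98), (151, 12, 135, 98), (152, 12, 137, 97), (153, 12, 137, 99), (154, 13, 131, 99), (155, 14, 111, 106), (156, 13, 74, 131), (157, 15, 42, 158), (158, 15, 32, 173), (159, 18, 32, 175), (160, 16, 31, 175), (161, 19, 31, 174), (162, 17, 31, 175), (163, 16, 32, 176)]
322 [(126, 14, 32, 119), (127, 13, 45, 108), (128, 11, 70, 91), (129, 11, 102, 85), (130, 11, 111, 78), (131, 13, 83, 92), (132, 16, 71, 125), (133, 18, 82, 146), (134, 17, 102, 148), (135, 14, 129, 144), (136, 12, 149, 130), (137, 13, 137, 119), (138, 13, 130, 106), (139, 12, 135, 100), (140, 12, 141, 98), (141, 11, 142, 97), (14
[... 1849 characters left out ...]
7, 100, 128), (246, 18, 72, 95), (247, 21, 32, 105), (248, 23, 22, 137), (249, 22, 21, 178), (250, 21, 21, 190), (251, 21, 20, 180), (252, 24, 18, 139), (253, 19, 19, 105), (254, 23, 19, 106), (255, 19, 19, 109), (256, 19, 19, 105), (257, 19, 22, 94)]
304 [(236, 19, 25, 218), (237, 19, 26, 218), (238, 19, 26, 218), (239, 19, 26, 218), (240, 19, 26, 218), (241, 18, 28, 218), (242, 14, 48, 212), (243, 12, 103, 194), (244, 15, 130, 190), (245, 17, 110, 195), (246, 18, 103, 180), (247, 18, 98, 130), (248, 18, 64, 100), (249, 19, 24, 117), (250, 21, 17, 152), (251, 21, 18, 182), (252, 19, 19, 190), (253, 21, 19, 177), (254, 21, 19, 134), (255, 20, 20, 116), (256, 25, 20, 139), (257, 23, 19, 122)]
```

The profiles agree. The face bottom lies at bar offset d ≈ 4.4 mm, against a bar measured at 4.2 mm before, and the top edges match the flush prediction within about 1 px. The board is centred and the stand and samples are unmoved, so I hand in.

```bash
python3 -c "
from bench import job;print(job.finish_job())"
```

```text
the job is handed in; nothing more can be done
None
```

I've handed the job in: the tan sample stands on a short edge in the middle of the gap, tan face out and flat against the bar to about 1 px in both cameras. In the last pictures the stand and both neighbours had not moved; the tin and spool were never approached, and I did not re-measure them.

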